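# Plug the nail-swatch bar into its display stand and lock it

### The job

Take the long six-toothed swatch bar by its tab and lower it gently onto the display stand, feeling for the slots, until all six teeth are in the stand's sliding carriage and the bar sits fully home. Then slide bar and carriage together along the stand until they stop under the metal keeper lip, and let go. Never press or push the bar hard on the stand, and leave the short bar and everything else on the desk where it is.

Things in the scene. Friction and masses are not known exactly. Their poses are not given: they have to be found in the camera images.
- bar: Sizes in mm. Long white swatch bar, loose, 80-160 g, standing on its teeth. Beam 150 (y) x 20 (x) x 12 high, underside 12 above the origin, flat painted nail tips on top. Six teeth in a row below: y = -55, -33, -11, 11, 33, 55; each 6 (y) x 16 (x) x 12 long, square ends. Origin: centre of the tooth row, at the tooth ends; z up, y along the bar. Same either way round.
- bar_tab (a point): Centre of the long bar's grip tab, 46 above the tooth ends. The tab is 12 thick (x), 36 long (y), rises from the beam's top at 24 to 60 above the tooth ends. The bar is brittle: it would crack if pressed, pushed or dropped on the stand with over 40 N; seating takes little more than its weight.
- stand: Display stand, fixed to the desk: white base 66 wide (x), 12 high, from y = -125 to +135; origin on its underside, z up, y along it. On it a grey carriage 164 x 31, top 28 above the desk, slides along y. The bar, seated, has its tooth ends 16 above the desk, its beam on the carriage. Locked, the carriage is at its +y stop and the bar's middle at about y = +30.
- slots (a point): Point of the fixed stand at x = 0, y = 0, z = 28: where the carriage's row of six slots (pitch 22, each 8 (y) x 19 (x), 16 deep) would be centred. The carriage itself is NOT measured: at the start its slot row is centred anywhere from y = -12 to +12 (find it by feel or sight). It takes about 9 N to slide, stays where left, and stops at y = -13 and +30.
- keeper (a point): Middle of the free (-y) edge of the fixed aluminium keeper lip's top: x = 0, y = +91, z = 48.5 in the stand's frame. The lip covers y = 91 to 135 across the slide path, underside 42.5 above the desk: a seated beam (top at 40) passes under, one not fully home does not.
- short_bar: A shorter bar of the same kind, 104 long with four teeth and the same tab; it does not belong on this stand. Leave it alone. Origin as for the long bar.
- polish_a: Bystander: polish bottle, 28 in diameter, 66 high; origin at its foot's centre.
- polish_b: Bystander: polish bottle, 28 in diameter, 66 high; origin at its foot's centre.
- polish_c: Bystander: polish bottle, 28 in diameter, 66 high; origin at its foot's centre.
- gel_jar: Bystander: round gel jar, 48 in diameter, 40 high; origin at its foot's centre.
- nail_brush: Bystander: brush lying flat, 150 long; origin under its middle.
- nail_file: Bystander: flat nail file, 170 x 22 x 5, lying on the desk; origin under its middle.

How it is judged:
On the way:
1. the long bar is fully home in the carriage (all six teeth in their slots), before it is slid under the lip (z of bar in the frame of stand between 0.012 and 0.019 m and x of bar in the frame of stand between -0.004 and 0.004 m and y of bar in the frame of stand between -0.016 and 0.016 m and angle between the y axis of bar and the y axis of stand, either way round below 0.08 rad and angle between bar's own z axis and vertical below 0.08 rad), for 0.1 s.
At the end, for the whole second after the job is handed in: The long bar is at rest, let go, fully home in the carriage (tooth ends 12 to 18.5 mm above the desk, within 4 mm of the stand's centre line, upright and along the stand within 0.06 rad), slid under the lip to the stop: its middle 26 to 34 mm from the stand's origin towards +y (z of bar in the frame of stand between 0.012 and 0.0185 m and x of bar in the frame of stand between -0.004 and 0.004 m and y of bar in the frame of stand between 0.026 and 0.034 m and angle between the y axis of bar and the y axis of stand, either way round below 0.06 rad and angle between bar's own z axis and vertical below 0.06 rad and linear speed of bar below 0.01 m/s); the robot touches nothing.
It fails at once if the bar is pressed, pushed or dropped on the stand with more than 40 N (contact force between bar and stand above 40 N).
It fails at once if a bystander (the short bar, a bottle, the jar, the brush or the file) is moved by more than 25 mm (distance of any of short_bar, polish_a, polish_b, polish_c, gel_jar, nail_brush, nail_file from where it was at the start of the episode above 0.025 m).
It also fails if it takes over 72 s, if anything falls off the work surface, if the arm or the gripper's body presses on something with over 40 N, if the wrist force passes 120 N, or if a joint passes its speed limit or range.

### The arm

A 6-joint arm with a two-finger parallel gripper is mounted at the origin on the work surface. World frame = base frame: x ahead of the robot, y to its left, z up, the work surface at z = 0. Lengths are in m, angles in rad, forces in N, time in s.
With the tool pointing down it reaches from about 0.425 to 0.95 m from the base axis. Payload 14.7 kg.
Tool frame: the origin (TCP) lies on the mounting face of the last link; the fingertips stand 173 mm ahead of it and the grasp point (between the pads) lies 155 mm ahead of it; z points along the fingers, y is the line along which they close (so a half turn about z gives the same grasp; the last joint's range is limited). The gripper opens to 85 mm and grips with 20 to 120 N. Pads are 22 mm wide; open, the fingers measure 114 mm over their backs; the gripper's body (76 mm by 85 mm) begins 54 mm behind the grasp point. The pads swing forward as they close: fully open they stand 13 mm farther back than shut.
Start: joints at [-1.311, 0.48, 1.596, -0, 1.065, -0.047], TCP at [0.196, -0.62, 0.405] pointing down, gripper open.
Joint ranges: [-2.75, 2.75], [-0.82, 2.05], [0.23, 2.67], [-1.56, 4.7], [0.09, 2.69], [-2.92, 2.92]. Speed limits (rad/s): [1.89, 1.89, 2.39, 3.01, 3.01, 3.01].

### API

Orientations are given as a unit quaternion [x, y, z, w].
In Python, from workcell import bot, claw, kinematics, eyes, hand_in, models gives the robot as it stands. The module is installed in compiled form; this text tells all that it offers. Calls block until the motion is done:
- bot.move_pose(position, orientation): joint-space move of the TCP to a pose.
- bot.move_straight(position, ori=None, max_speed=0.15): straight line of the TCP; ori=None keeps the orientation; max_speed is the mean speed in m/s.
- bot.movej(angles): joint-space move.
- claw.gripper_to(opening, grasp_force=None): finger opening in m; grasp_force is the grip in N (None keeps the last); returns when the fingers have stopped.
- bot.wait(seconds).
- kinematics.ik(position, orientation): joint angles nearest the present ones, or None.
- eyes.camera(name): name is "side" or "top"; returns (picture, depth): 400x640x3 uint8, blue, green, red; 400x640 float32, m along the optical axis (not along the pixel's ray), 0 where there is no reading.
- eyes.get_calibration(name): a dict with "mtx" (3x3 intrinsics, pixels), "R" (3x3) and "t" (3): a world point X has camera coordinates R X + t. Camera axes: x right, y down, z forward; pixel columns grow to the right and rows downward; lengths in m; the calibration is good to about 2 mm. A picture is of the moment at which its call begins. get_calibration takes no time and is no camera call.
A pose or a line that the arm cannot do raises bot.PlanningError and nothing moves.
- hand_in(): hands the job in; it is judged then, once.
Trained networks look in the newest picture that a camera, given by its name, has taken for a name from the list of things; names that differ only in an ending like _2 or _b are one class to them, and where a whole thing is asked for, a point or a joint stands for the part that bears it (a point fixed in the world has none). Each returns a list of dicts, best first, with "confidence" (0 to 1); they miss things now and then, are a little off and sometimes report something else, mostly with a low value. They report only what shows in the picture. A call takes as long as a camera call.
- models.search_frame(camera, query): "bbox" ([left, top, right, bottom] in pixels, round what is visible of it).
Readings, each from a call of its own:
- bot.read_clock(): time.
- bot.read_joint_positions(): joint angles.
- bot.read_qd(): joint speeds.
- bot.read_joint_torque(): joint torques, N m.
- bot.read_eef_pos(): TCP position.
- bot.read_eef_rot(): TCP orientation.
- bot.read_ft_force(): force on the tool from outside, world axes, zero at the start.
- bot.read_torque(): the same for the moment, N m.
- bot.read_finger_gap(): finger opening in m.
- bot.read_gripper_force(): force on a finger pad.
Only numpy, scipy, OpenCV 4.12 (cv2) and the standard library are available. Lean on these libraries where they do the work, as an engineer would, in place of code of your own. Each camera call takes 0.05 s, during which the arm holds its last target. There are 200 camera calls.

## Working session

There is one attempt and no reset: what is moved stays moved. The work goes in short steps, each a Python script; the robot and the scene stay as the last script left them, time stands still between calls to the robot, and variables do not carry over. Pictures are saved under pics/ and viewed, at most 10 in all, crops included, and the job is handed in when it is done.

```bash
mkdir -p pics
python3 - <<'E'
from workcell import bot, claw, kinematics, eyes, models
import cv2, numpy as np
for c in ("top","side"):
    im,d=eyes.camera(c); cv2.imwrite(f"pics/{c}0.png",im); np.savez(f"{c}0.npz",im=im,d=d)
    k=eyes.get_calibration(c); print(c,k["mtx"].round(1).tolist(),k["R"].round(3).tolist(),k["t"].round(3).tolist())
    for q in ("bar","bar_tab","short_bar","stand","keeper"):
        print(q,[(np.round(r["bbox"]).tolist(),round(r["confidence"],2)) for r in models.search_frame(c,q)[:3]])
print(bot.read_clock(),bot.read_eef_rot(),bot.read_ft_force())
E
```

```text
top [[371.6, 0.0, 322.8], [0.0, 371.6, 195.3], [0.0, 0.0, 1.0]] [[-0.128, -0.992, -0.007], [-0.964, 0.126, -0.236], [0.235, -0.024, -0.972]] [0.073, 0.565, 0.608]
bar [([167.0, 278.0, 251.0, 306.0], 0.61)]
bar_tab [([170.0, 274.0, 252.0, 309.0], 0.58)]
short_bar [([178.0, 195.0, 226.0, 208.0], 0.75), ([345.0, 179.0, 478.0, 249.0], 0.26)]
stand [([344.0, 178.0, 483.0, 249.0], 0.98), ([366.0, 116.0, 384.0, 139.0], 0.35)]
keeper [([343.0, 179.0, 475.0, 246.0], 0.89)]
side [[468.6, 0.0, 323.1], [0.0, 468.6, 196.8], [0.0, 0.0, 1.0]] [[1.0, -0.021, 0.012], [-0.008, -0.753, -0.658], [0.023, 0.658, -0.753]] [-0.564, 0.053, 0.942]
bar [([252.0, 114.0, 279.0, 163.0], 0.64)]
bar_tab [([249.0, 116.0, 278.0, 165.0], 0.61)]
short_bar [([331.0, 116.0, 345.0, 149.0], 0.79), ([281.0, 222.0, 339.0, 368.0], 0.35), ([383.0, 157.0, 420.0, 208.0], 0.3)]
stand [([280.0, 224.0, 338.0, 368.0], 0.95)]
keeper [([280.0, 224.0, 341.0, 369.0], 0.58)]
0.6 [ 9.88258124e-01  1.52793589e-01 -2.13364110e-06 -2.33489074e-05] [-0.83579573 -0.73226488  1.08424816]
```

Run:
```python
import cv2
t=cv2.imread("pics/top0.png"); s=cv2.imread("pics/side0.png")
cv2.imwrite("pics/t1.png",cv2.resize(t[90:330,130:500],None,fx=2.16,fy=2.16,interpolation=cv2.INTER_CUBIC))
cv2.imwrite("pics/s1.png",cv2.resize(s[90:390,220:460],None,fx=2,fy=2,interpolation=cv2.INTER_CUBIC))
```

```text
(no output)
```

View pics/t1.png

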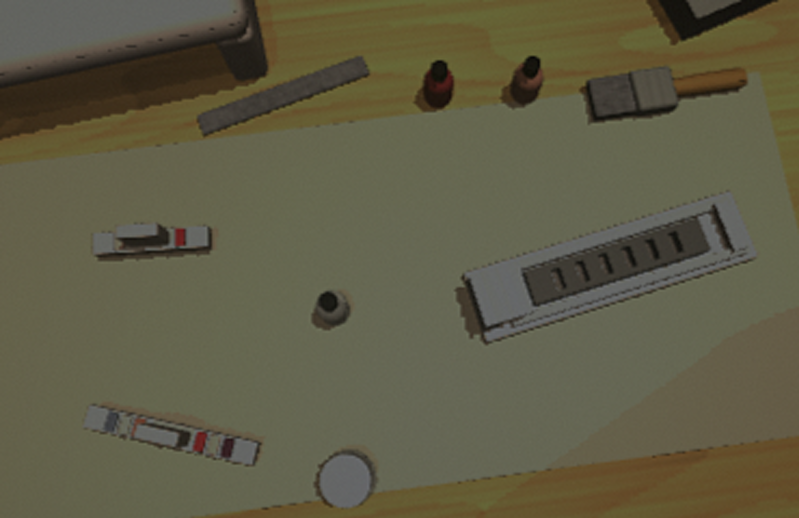

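View pics/s1.png

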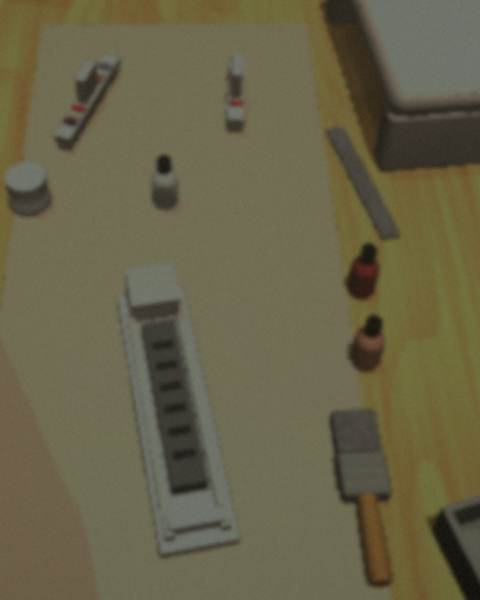

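Top picture: long bar at full-frame about (209,291), its tab in the middle. The stand runs from the lip at (362,229) to its right end at (475,190), and its six slots are visible. +y of the stand is to the left (world +y). Now I'll measure it metrically.

```bash
cat > h.py <<'E'
import numpy as np, cv2
from workcell import bot, claw, kinematics, eyes, models
def cloud(c,d):
    k=eyes.get_calibration(c); v,u=np.mgrid[:400,:640]
    P=np.stack([u,v,np.ones_like(u)],-1)@np.linalg.inv(k["mtx"]).T*d[...,None]
    return (P-k["t"])@k["R"]
def ray_z(c,uv,z):
    k=eyes.get_calibration(c); r=k["R"].T@np.linalg.inv(k["mtx"])@[uv[0],uv[1],1]; o=-k["R"].T@k["t"]
    return o+r*(z-o[2])/r[2]
def rect(Q):
    (c,s,a)=cv2.minAreaRect((Q[:,:2]*1000).astype(np.float32))
    b=cv2.boxPoints((c,s,a)); e=[b[1]-b[0],b[2]-b[1]]; e=max(e,key=np.linalg.norm)
    if e[1]<0:e=-e
    return np.round(c,1),np.round(sorted(s),1),round(float(np.degrees(np.arctan2(-e[0],e[1]))),2)  # yaw of long axis (y axis)
E
python3 - <<'E'
from h import *
B={"top":((165,272,256,312),(338,170,490,255)),"side":((245,110,285,167),(275,215,345,372))}
for c in B:
    f=np.load(c+"0.npz"); P=cloud(c,f["d"])
    for nm,(l,t,r,b),bands in (("bar",B[c][0],((.012,.034),(.05,.07),(.012,.07))),("stand",B[c][1],((.006,.06),(.006,.018),(.021,.036),(.04,.056)))):
        Q=P[t:b,l:r].reshape(-1,3); Q=Q[f["d"][t:b,l:r].ravel()>0]
        for lo,hi in bands:
            q=Q[(Q[:,2]>lo)&(Q[:,2]<hi)]
            if len(q)>5: print(c,nm,lo,hi,len(q),"z",np.median(q[:,2]).round(4),"mean",q.mean(0).round(4),*rect(q))
    q=P[210:230,270:330] if c=="top" else P[190:210,300:340]; print("desk z",np.median(q[...,2]),q[...,2].std())
E
```

```text
top bar 0.012 0.034 759 z 0.025 mean [0.4278 0.2258 0.025 ] [428.3 229.6] [ 20.1 149.8] -19.53
top bar 0.05 0.07 165 z 0.0602 mean [0.4284 0.2284 0.0597] [428.4 229.4] [12.  35.8] -19.19
top bar 0.012 0.07 950 z 0.0257 mean [0.4279 0.2261 0.0315] [428.3 229.6] [ 20.1 149.8] -19.53
top stand 0.006 0.06 4444 z 0.0211 mean [ 0.5239 -0.1656  0.0239] [ 513.1 -172.2] [ 93.9 260. ] 9.98
top stand 0.006 0.018 1482 z 0.0123 mean [ 0.5243 -0.1839  0.0125] [ 513.1 -172.2] [ 93.9 260. ] 9.98
top stand 0.021 0.036 1649 z 0.0277 mean [ 0.5281 -0.1811  0.0267] [ 525.8 -164.6] [ 53.8 249.3] 10.11
top stand 0.04 0.056 612 z 0.0487 mean [ 0.5076 -0.0635  0.0486] [508.2 -63.7] [44.3 46.3] -79.84
desk z 0.0012727383155108083 0.056166746306394316
side bar 0.012 0.034 428 z 0.0247 mean [0.431  0.2182 0.024 ] [431.4 228.1] [ 22.5 151.2] -19.71
side bar 0.05 0.07 92 z 0.0594 mean [0.4318 0.226  0.0585] [431.9 229.1] [13.7 38.8] -19.74
side bar 0.012 0.07 583 z 0.0258 mean [0.4314 0.2198 0.0314] [431.4 228.1] [ 22.5 151.2] -19.71
side stand 0.006 0.06 5253 z 0.0208 mean [ 0.531  -0.1826  0.0227] [ 544.9 -168.1] [119.4 268.4] 4.24
side stand 0.006 0.018 1952 z 0.0127 mean [ 0.5334 -0.2023  0.0128] [ 544.9 -168.1] [119.4 268.4] 4.24
side stand 0.021 0.036 2037 z 0.0277 mean [ 0.5338 -0.1922  0.0266] [ 529.2 -167. ] [ 53.8 249.6] 10.07
side stand 0.04 0.056 518 z 0.0491 mean [ 0.5114 -0.0663  0.0489] [511.4 -65.1] [46.2 46.3] -79.44
desk z 0.001713976372483841 0.05905256283987555
```

```bash
cat >> h.py <<'E'
TH=np.radians(10.05); SX=np.array([np.cos(TH),np.sin(TH)]); SY=np.array([-np.sin(TH),np.cos(TH)])
SO=np.array([.5295,-.1758])
def rectify(c,im,z,s=4,x=(-40,40),y=(-110,100)):   # stand-frame picture, s px/mm; rows = x, cols = y
    k=eyes.get_calibration(c); uv=[];g=[]
    for X in x:
        for Y in y:
            w=SO+(X*SX+Y*SY)/1000; p=k["mtx"]@(k["R"]@[*w,z]+k["t"]); uv.append(p[:2]/p[2]); g.append([(Y-y[0])*s,(X-x[0])*s])
    H=cv2.getPerspectiveTransform(np.float32(uv),np.float32(g))
    return cv2.warpPerspective(im,H,((y[1]-y[0])*s,(x[1]-x[0])*s),flags=cv2.INTER_LINEAR)
E
python3 - <<'E'
from h import *
o=[]
for c in ("top","side"):
    im=np.load(c+"0.npz")["im"]; r=rectify(c,im,.028); o.append(r)
    g=cv2.cvtColor(r,6).astype(float)
    p=g[35*4:45*4].mean(0); 
    T=np.array([((np.abs(((np.arange(p.size)/4-110-y0+66)%22)-11)<4)&(abs(np.arange(p.size)/4-110-y0)<66))*-1.+0 for y0 in np.arange(-15,15.1,.25)])
    m=[p[(abs(np.arange(p.size)/4-110-y0)<66)] @ (lambda t:t-t.mean())(t[(abs(np.arange(p.size)/4-110-y0)<66)]) for t,y0 in zip(T,np.arange(-15,15.1,.25))]
    print(c,"best y0",np.arange(-15,15.1,.25)[np.argsort(m)[-4:]])
    print("profile y -105..95 step2:",p[20::8].astype(int).tolist()); print("x profile at y=-70:",g[:,36*4:42*4].mean(1)[::8].astype(int).tolist())
cv2.imwrite("pics/r.png",cv2.resize(np.vstack(o),(800,610)))
E
```

```text
top best y0 [2.   1.25 1.5  1.75]
profile y -105..95 step2: [102, 101, 101, 85, 40, 28, 43, 67, 90, 102, 102, 102, 101, 85, 59, 56, 56, 56, 56, 56, 56, 56, 56, 57, 53, 32, 20, 26, 47, 59, 57, 57, 57, 57, 58, 52, 32, 20, 31, 53, 60, 57, 57, 57, 58, 58, 54, 33, 21, 35, 57, 61, 58, 58, 58, 58, 59, 54, 33, 23, 43, 63, 64, 59, 58, 59, 59, 59, 54, 33, 27, 49, 66, 67, 59, 58, 59, 59, 60, 55, 34, 30, 53, 67, 68, 59, 59, 59, 60, 60, 59, 59, 59, 59, 58, 45, 48, 91, 103, 103, 102, 102, 102]
x profile at y=-70: [100, 88, 65, 94, 101, 78, 94, 101, 101, 101, 99, 57, 49, 56, 56, 56, 56, 56, 56, 56, 56, 56, 56, 56, 56, 56, 57, 66, 69, 96, 102, 101, 101, 102, 92, 94, 99, 100, 99, 99]
side best y0 [4.   3.25 3.75 3.5 ]
profile y -105..95 step2: [112, 113, 113, 112, 112, 113, 113, 112, 108, 93, 62, 38, 35, 44, 54, 58, 59, 59, 59, 59, 59, 59, 59, 58, 54, 44, 36, 33, 39, 49, 56, 59, 59, 59, 58, 53, 44, 35, 33, 38, 48, 57, 59, 59, 59, 58, 53, 44, 36, 34, 39, 48, 55, 59, 59, 59, 58, 53, 43, 35, 35, 40, 49, 56, 59, 60, 60, 58, 53, 45, 38, 36, 40, 49, 56, 58, 59, 59, 58, 52, 45, 38, 37, 41, 49, 56, 59, 59, 59, 60, 60, 60, 61, 62, 67, 75, 78, 71, 61, 58, 57, 58, 57]
x profile at y=-70: [106, 107, 104, 98, 99, 106, 103, 102, 110, 112, 109, 100, 78, 60, 57, 59, 58, 58, 58, 59, 59, 59, 59, 59, 59, 59, 60, 65, 79, 90, 102, 110, 110, 111, 111, 107, 104, 105, 106, 106]
```

View pics/r.png

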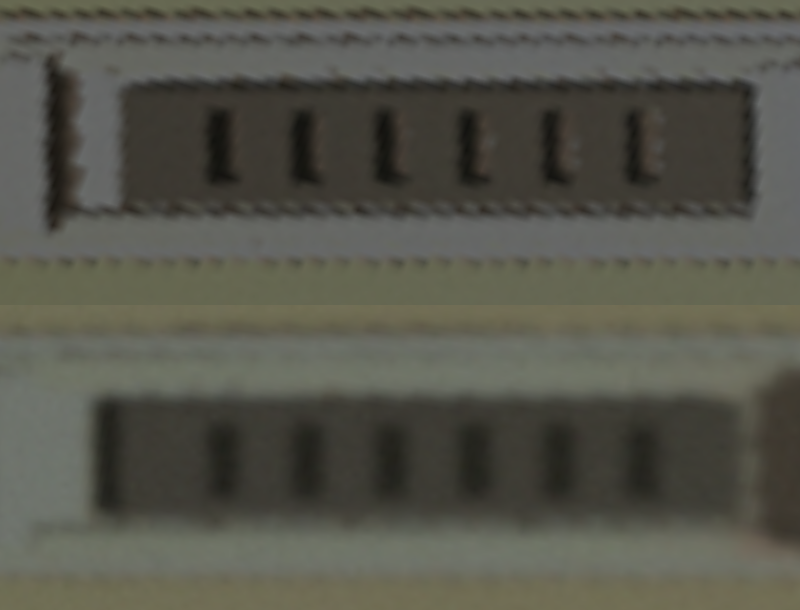

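Both rectified views show six slots centred near stand y ≈ +3.6 and x ≈ −0.8 mm. Carriage ends at y ≈ −78 and +85 agree with that. Next I'll grasp the bar and hover it above the slots.

```bash
cat >> h.py <<'E'
def quat(th,k): a=(th+k*np.pi/2)/2; return [float(np.cos(a)),float(np.sin(a)),0.,0.]
GH=.155+.049   # TCP height above tooth ends
K=1
def sp(x,y,z):  # stand mm -> world TCP with tooth ends z mm above desk
    w=SO+(x*SX+y*SY)/1000; return [float(w[0]),float(w[1]),GH+z/1000]
E
python3 - <<'E'
from h import *
for k in (1,-1):
    a=kinematics.ik([.430,.2291,GH],quat(np.radians(-19.55),k)); b=kinematics.ik(sp(-.8,3.6,40),quat(TH,k)); print(k,None if a is None else a, None if b is None else b)
E
```

```text
1 [ 4.27305499e-01  5.76090980e-01  2.12280102e+00 -4.44089210e-16
  4.42700652e-01  7.68517368e-01] [-3.70117340e-01  5.65601902e-01  1.94864977e+00 -4.44089210e-16
  6.27340981e-01 -5.45522930e-01]
-1 [ 4.27305499e-01  5.76090980e-01  2.12280102e+00 -4.44089210e-16
  4.42700652e-01 -2.37307529e+00] [-3.70117340e-01  5.65601902e-01  1.94864977e+00 -4.44089210e-16
  6.27340981e-01  2.59606972e+00]
```

```bash
python3 - <<'E'
from h import *
q=quat(np.radians(-19.55),K); p=np.array([.430,.2291,GH])
claw.gripper_to(.05)
bot.move_pose((p+[0,0,.12]).tolist(),q); print(bot.read_clock(),bot.read_ft_force().round(2) if hasattr(bot.read_ft_force(),'round') else bot.read_ft_force())
bot.move_straight((p+[0,0,.001]).tolist(),max_speed=.12)
claw.gripper_to(0.0,60); print("gap",bot.read_finger_gap(),bot.read_gripper_force(),bot.read_clock())
bot.move_straight((p+[0,0,.15]).tolist(),max_speed=.15); print("gap",bot.read_finger_gap(),bot.read_ft_force())
bot.move_pose(sp(-.8,3.6,120),quat(TH,K))
bot.move_straight(sp(-.8,3.6,48),max_speed=.12); bot.wait(.2)
print(bot.read_clock(),bot.read_ft_force(),bot.read_eef_pos(),sp(-.8,3.6,48))
for c in ("top","side"):
    im,d=eyes.camera(c); np.savez(c+"1.npz",im=im,d=d); cv2.imwrite(f"pics/{c}1.png",im)
E
python3 - <<'E'
from h import *
ims=[]
for c,(l,t,r,b) in {"top":(320,150,510,270),"side":(260,190,370,380)}.items():
    f=np.load(c+"1.npz"); P=cloud(c,f["d"])[t:b,l:r].reshape(-1,3); dd=f["d"][t:b,l:r].ravel()>0
    xy=P[:,:2]-SO; S=np.c_[xy@SX,xy@SY,P[:,2]]*1000
    q=S[dd&(S[:,2]>66)&(S[:,2]<78)&(abs(S[:,0])<18)&(abs(S[:,1])<95)]
    print(c,len(q),np.median(q[:,2]),"y",np.percentile(q[:,1],[0,1,99,100]).round(1),"x",np.percentile(q[:,0],[0,1,99,100]).round(1),rect(q/1000))
    ims.append(cv2.resize(f["im"][t:b,l:r],None,fx=3 if c=="side" else 2.2,fy=3 if c=="side" else 2.2))
h=max(i.shape[0] for i in ims); cv2.imwrite("pics/h1.png",np.hstack([cv2.copyMakeBorder(i,0,h-i.shape[0],0,0,0) for i in ims]))
E
```

```text
4.1417 [-0.05  0.65 -0.43]
gap 0.011119349375102068 58.473045229911804 5.7083
gap 0.01131736711741511 [-1.06486565  0.06000623 -1.30143013]
9.3333 [ 0.20495508 -0.03850297 -0.93836913] [ 0.52835787 -0.17248613  0.2527894 ] [0.5280840482608848, -0.17239484498554078, 0.252]
top 395 71.93354739317627 y [11.7 14.4 79.2 79.8] x [-12.5 -12.3   7.4   8. ] (array([-2.2, 45.8]), array([20.5, 68.1]), -0.05)
side 474 72.27935589983016 y [-72.1 -71.7  45.3  48.8] x [-9.6 -9.4 10.4 10.6] (array([  0.5, -11.7]), array([ 20.1, 120.9]), 0.2)
```

View pics/h1.png

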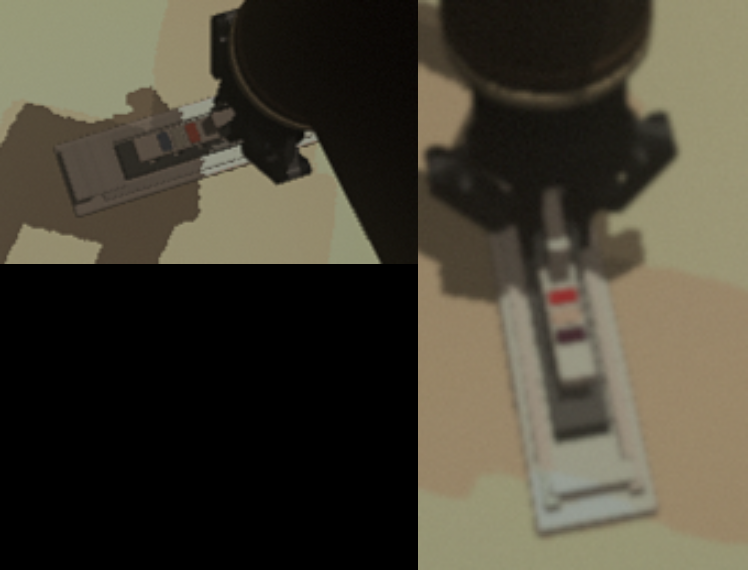

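Hovering and aligned: the two views give a mean offset of about 0 in x and +0.2 mm in y, at the right height. Now a guarded descent with a search.

```bash
cat >> h.py <<'E'
def F(n=4): return np.mean([bot.read_ft_force() for _ in range(n)],0)
def go(x,y,z,v=.02): bot.move_straight(sp(x,y,z),max_speed=v); 
def down(x,y,z,zmin,f0,lim=5,step=.5):
    while z>zmin:
        z-=step; go(x,y,z,.015); f=F()-f0
        if f[2]>lim: return z,f
    return z,F()-f0
E
python3 - <<'E'
from h import *
x,y=-.8,3.4; go(x,y,32,.05); bot.wait(.2); f0=F(10); print("f0",f0,bot.read_clock())
np.save("f0.npy",f0)
z,f=down(x,y,31,17,f0); print("first",z,f.round(1),bot.read_clock(),np.array(bot.read_eef_pos())-sp(x,y,z))
if z>24:
    zc=z
    for dx,dy in [(0,.8),(0,-.8),(0,1.6),(0,-1.6),(1,0),(-1,0),(1,.8),(1,-.8),(-1,.8),(-1,-.8),(0,2.4),(0,-2.4),(1,1.6),(1,-1.6),(-1,1.6),(-1,-1.6)]:
        if bot.read_clock()>35: break
        go(x+dx,y+dy,zc+.5); 
        z,f=down(x+dx,y+dy,zc+.5,zc-2,f0,lim=5); print(dx,dy,z,f.round(1),bot.read_clock())
        if f[2]<4: x+=dx;y+=dy; z,f=down(x,y,z,17,f0); break
print("end",x,y,z,f.round(1),bot.read_clock(),bot.read_eef_pos())
E
```

```text
f0 [-0.55903382  0.52988212 -2.02619592] 10.1
first 17.0 [-2.7  0.8 12.9] 17.1 [ 4.69271328e-05 -1.48411214e-05  5.11763746e-04]
end -0.8 3.4 17.0 [-2.7  0.8 12.9] 17.1 [ 0.52816588 -0.17260662  0.22151176]
```

```bash
cat >> h.py <<'E'
def beam(tag):
    for c,(l,t,r,b) in {"top":(320,150,510,270),"side":(260,190,370,380)}.items():
        im,d=eyes.camera(c); cv2.imwrite(f"pics/{tag}{c}.png",im); P=cloud(c,d)[t:b,l:r].reshape(-1,3); dd=d[t:b,l:r].ravel()>0
        xy=P[:,:2]-SO; S=np.c_[xy@SX,xy@SY,P[:,2]]*1000
        q=S[dd&(S[:,2]>35)&(S[:,2]<46)&(abs(S[:,0])<13)&(abs(S[:,1])<108)]
        print(c,len(q),"z",np.median(q[:,2]).round(2),"y",np.percentile(q[:,1],[0,1,99,100]).round(1),"x",np.percentile(q[:,0],[1,99]).round(1),rect(q/1000))
E
python3 - <<'E'
from h import *
f0=np.load("f0.npy"); go(-.8,3.4,17.3); print((F(10)-f0).round(1)); beam("s")
go(-.8,3.4,16.8); print((F(10)-f0).round(1),bot.read_eef_pos()[2]-GH, bot.read_clock())
E
```

```text
[-0.6 -0.3  8.8]
top 361 z 40.95 y [11.  13.5 79.5 97.3] x [-12.8   7. ] (array([-2.7, 54.1]), array([20.3, 86.3]), -0.06)
side 442 z 41.23 y [-72.6 -71.4  24.   44.9] x [-9.7 10. ] (array([  0.4, -13.8]), array([ 20.4, 117.5]), -0.01)
[-2.5  1.1 19.4] 0.01742915817508056 17.7
```

Seated: the beam top reads about 41 mm, minus the ~0.9 mm depth bias seen earlier on the desk, which gives 40. Sliding next.

Run:
```python
from h import *
f0=np.load("f0.npy"); z=17.5; go(-.8,3.4,z); y=3.4; log=[]; bot.wait(.2)
while y<40:
    y+=1. if y<25 else .4
    go(-.8,y,z,.02); f=F()-f0; fs=f[:2]@SY; fx=f[:2]@SX; log.append((round(y,1),round(fs,1),round(fx,1),round(f[2],1)))
    if fs<-20 or abs(fx)>15 or f[2]>20 or bot.read_clock()>45: break
print(log,bot.read_clock()); p=np.array(bot.read_eef_pos()); print("actual y",((p[:2]-SO)@SY*1000).round(2),p[2]-GH)
beam("l"); print(bot.read_gripper_force(),bot.read_finger_gap())
```

```text
[(4.4, np.float64(-4.5), np.float64(-0.6), np.float64(4.8)), (5.4, np.float64(-7.9), np.float64(0.1), np.float64(4.9)), (6.4, np.float64(-7.6), np.float64(-0.9), np.float64(3.4)), (7.4, np.float64(-8.1), np.float64(-1.4), np.float64(4.8)), (8.4, np.float64(-8.2), np.float64(-0.6), np.float64(5.0)), (9.4, np.float64(-8.3), np.float64(-1.5), np.float64(3.8)), (10.4, np.float64(-8.1), np.float64(-0.9), np.float64(4.4)), (11.4, np.float64(-8.3), np.float64(-1.4), np.float64(5.1)), (12.4, np.float64(-7.9), np.float64(-1.0), np.float64(4.7)), (13.4, np.float64(-8.7), np.float64(-1.1), np.float64(5.0)), (14.4, np.float64(-7.7), np.float64(-1.2), np.float64(3.9)), (15.4, np.float64(-8.1), np.float64(-0.8), np.float64(3.9)), (16.4, np.float64(-8.6), np.float64(-1.1), np.float64(4.6)), (17.4, np.float64(-7.9), np.float64(-1.2), np.float64(4.5)), (18.4, np.float64(-7.7), np.float64(-1.4), np.float64(5.0)), (19.4, np.float64(-8.9), np.float64(-1.5), np.float64(4.5)), (20.4, np.float64(-8.4), np.float64(-0.2), np.float64(5.3)), (21.4, np.float64(-7.0), np.float64(-1.6), np.float64(4.9)), (22.4, n
[... 993 characters left out ...]
 np.float64(-1.1), np.float64(3.7)), (31.0, np.float64(-8.8), np.float64(-0.5), np.float64(4.9)), (31.4, np.float64(-9.2), np.float64(-1.4), np.float64(5.0)), (31.8, np.float64(-10.3), np.float64(-1.1), np.float64(4.0)), (32.2, np.float64(-13.9), np.float64(-3.1), np.float64(3.4)), (32.6, np.float64(-18.4), np.float64(-3.8), np.float64(4.5)), (33.0, np.float64(-21.7), np.float64(-3.9), np.float64(3.4))] 28.4
actual y 31.53 0.017728157607764222
top 258 z 41.56 y [40.3 42.3 90.1 90.6] x [-12.5   7.4] (array([-2.3, 65.5]), array([20.4, 50.3]), 0.35)
side 427 z 41.59 y [-44.5 -44.1  75.5  78. ] x [-9.4 10.4] (array([ 0.6, 16.7]), array([ 20.3, 122.5]), 0.1)
58.96524667739868 0.010630897679479404
```

At the stop: force rose from 9 to 22 N at y ≈ 31. I'll relax, release, retreat and check.

Run:
```python
from h import *
f0=np.load("f0.npy"); go(-.8,32.3,17.4); bot.wait(.2); print((F(8)-f0).round(1))
claw.gripper_to(.04); print(bot.read_finger_gap())
bot.move_straight(sp(-.8,31.5,110),max_speed=.1); print("free",F(8).round(1))
bot.movej([-1.311,.48,1.596,0,1.065,-.047]); bot.wait(.3); beam("e"); print(bot.read_clock())
a=cv2.imread("pics/etop.png")[90:330,130:500]; b=cv2.imread("pics/eside.png")[200:380,250:380]
a=cv2.resize(a,(555,360)); b=cv2.resize(b,None,fx=2,fy=2); b=b[:, :245]; cv2.imwrite("pics/e.png",np.hstack([a,b]))
```

```text
[  0.2 -15.2   5.9]
0.03989684123584541
free [-0.2  0.6 -0. ]
top 578 z 41.17 y [-42.4 -41.3  89.4  90.5] x [-12.5   7.3] (array([-2.4, 24. ]), array([ 20.3, 132.9]), 0.19)
side 592 z 41.38 y [-44.7 -43.6  91.8  93.6] x [-9.5 10.4] (array([-0.4, 24.5]), array([ 22.3, 138.3]), -0.16)
32.9167
```

View pics/e.png

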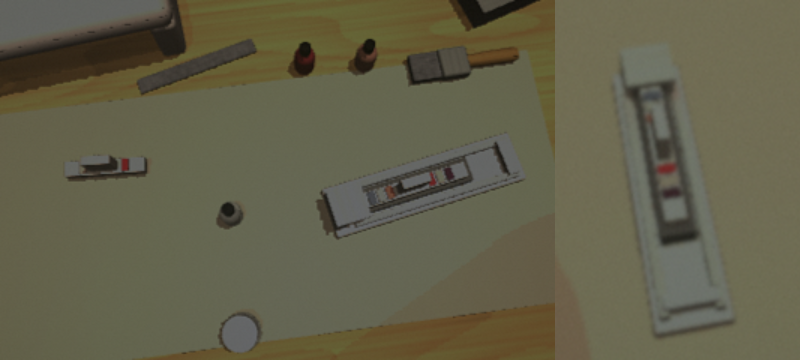

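The bar is under the lip with its middle at y ≈ 31 mm, home and released. The bystanders are where they were.

```bash
python3 -c "
from workcell import hand_in
print(hand_in())"
```

```text
the job is handed in; nothing more can be done
None
```

The long bar is seated in the carriage with all six teeth, slid under the keeper lip to the stop (its middle at about y = +31 mm), released and handed in at about 33 s; the highest force I read was about 22 N and the bystanders look unmoved, but no verdict was reported.

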